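Load a mixer cartridge into the leak tester and set its test pressure

ROBOT

A 6-joint arm with a two-finger parallel gripper is mounted at the origin on the work surface. World frame = base frame: x ahead of the robot, y to its left, z up, the work surface at z = 0. Lengths are in mm, angles in rad, forces in N, time in s.
With the tool pointing down it reaches from about 275 to 750 mm from the base axis. Payload 10.2 kg.
Tool frame: the origin (TCP) lies between the finger pads; the fingertips stand 17 mm ahead of it and the grasp point (between the pads) lies 2 mm behind it; z points along the fingers, y is the line along which they close (so a half turn about z gives the same grasp; the last joint's range is limited). The gripper opens to 85 mm and grips with 20 to 120 N. Pads are 22 mm wide; open, the fingers measure 114 mm over their backs; the gripper's body (76 mm by 85 mm) begins 54 mm behind the grasp point. The pads swing forward as they close: fully open they stand 13 mm farther back than shut.
Start: joints at [0.974, 0.313, 1.498, -0, 1.331, -0.223], TCP at [191.72, 488.748, 248.294] pointing down, gripper open.
Joint ranges: [-2.94, 2.94], [-0.97, 2.17], [0.19, 2.56], [-1.23, 4.37], [0.02, 3.11], [-2.88, 2.88]. Speed limits (rad/s): [2.39, 2.39, 3.01, 3.14, 3.14, 3.14].

INTERFACE

Orientations are given as a unit quaternion [w, x, y, z].
In Python, from rig import * gives the robot as it stands.
- The arm moves only by the tool step_arm, never from a script. Its argument "commands" is text: rows parted by semicolons, each of 7 numbers parted by spaces: the opening, from 0 (shut) to 1 (fully open), then the shift along the tool's x, y, z in cm, then the turn, a rotation vector about the tool's x, y, z in rad. In form: hand x y z rx ry rz; .... A call has 1 to 20 rows; each row is the pose to reach, as a shift and turn from the pose commanded when the call began, along the tool's axes at that moment; what a row does not reach only later rows make up. A row lasts 1/12 s, in which the tool goes at most 41.7 mm and 7.16 degrees, less where a joint would pass 70% of its speed; a pose out of reach is approached as far as the arm can. A call with a gripper value outside its range is refused whole. The fingers move at their own pace and stop on an object; "newtons" is the grip in N (left out, the last holds). Time passes only in rows, so rows that repeat a pose let the fingers close. It gives the time, the measured TCP pose, the force, the opening and the grip force at its end, in the units of the state.
- sense(): the state, without advancing time (a new reading comes with each control period).
- capture(name): name is "scene" or "top"; returns the picture (420x560x3 uint8, red, green, blue); there is no depth.
- camera_model(name): a dict with "mtx" (3x3 intrinsics, pixels), "eye" and "rotation" of the camera in the world. Camera axes: x right, y down, z forward; pixel columns grow to the right and rows downward; lengths in mm; the calibration is good to about 2 mm. A picture is of the moment at which its call begins. camera_model takes no time and is no camera call.
- finish_job(): hands the job in; it is judged then, once.
Trained networks look in the newest picture that a camera, given by its name, has taken for a name from the list of things; names that differ only in an ending like _2 or _b are one class to them, and where a whole thing is asked for, a point or a joint stands for the part that bears it (a point fixed in the world has none). Each returns a list of dicts, best first, with "score" (0 to 1); they miss things now and then, are a little off and sometimes report something else, mostly with a low value. They report only what shows in the picture. A call takes as long as a camera call.
- search_frame(camera, label): "rect" ([centre column, centre row, width, height] in pixels, round what is visible of it).
- trace(camera, label): "mask" (420x560 bool, what is visible of it) and "rect" ([centre column, centre row, width, height] in pixels, round what is visible of it).
- spot_point(camera, label): "xy" ([column, row] in pixels: a listed point, or the origin of a listed thing).
The state is a dict: "time_s": time; "joints": joint angles; "dq": joint speeds; "tau": joint torques, N m; "eef_pos": TCP position; "ee_rot": TCP orientation; "force": force on the tool from outside, world axes, zero at the start; "wrist_torque": the same for the moment, N m; "grip_width": opening from 0.0 (shut) to 1.0 (fully open); "grip_force": force on a finger pad.
Only numpy, scipy, OpenCV 4.12 (cv2) and the standard library are available. Lean on these libraries where they do the work, as an engineer would, in place of code of your own. Each camera call takes 0.05 s, during which the arm holds its last target. There are 200 camera calls.

TASK

Load the large tap cartridge into the leak tester: set it into the round nest on the sloping face, turn it under light pressure without forcing it until its foot drops into the key plate and it sits fully home, and let go. Then set the test pressure: pull the regulator knob out to unlock it, turn it clockwise until the gauge needle stands on the heavy mark, and push it back in to lock. Leave the other parts on the bench where they are.

Things in the scene. Friction and masses are not known exactly. Their poses are not given: they have to be found in the camera images.
- cartridge: The part to test: the larger standing tap cartridge, 40 mm thick, grey below and white above, brass stem up, 60-130 g. Origin: centre of its underside; z up its axis. Foot 0-6 mm: a 22 mm round boss with two ears half a turn apart, in all a bar 34 mm along x, 7 mm along y; fits either way round. 40 mm cylinder 6-46 mm, collar to 50 mm, 7 x 9 mm stem to 66 mm.
- tester: Leak tester, a fixed grey console 340 wide (y) and 215 deep (x). Its aluminium face slopes 30 degrees, facing the robot, from 45 mm high (x = -100) to 146 mm (x = +75). Origin: under its middle. Seen from the robot: nest on the left, regulator knob lower right, 68 mm gauge above it, display and buttons between (unused), a parked swing clamp upper left, 72 mm high off the face.
- nest: Steel nest on the sloping face, its axis leaning 30 degrees towards the robot. Origin: where the cartridge's origin comes when home, 5.5 mm above the face; z out along the axis, x up the slope, y left. With its foot lying across the key plate the cartridge stands with its origin at z = 6 mm. The swing clamp's column stands 89 mm from the axis, up the slope and to the left.
- nest_rim (a point): Centre of the nest's mouth (z = 21 mm in the nest's frame, same axes). Collar 53 mm outside, 57 mm at the rim; bore 42.6 mm, flaring to about 47 mm over the top 8 mm.
- key_plate_face (a point): Centre of the fixed brass key plate in the nest's bottom (z = 6 mm in the nest's frame, same axes). Cut-out for the foot, 6 mm deep: a middle opening of 23 mm and two slots 8.8 mm wide half a turn apart. The slots' line is clocked somewhere within 35 degrees either side of the nest's x: visible, not given as a number. Within 3 degrees of the slots the foot drops in; 5-10 N is enough.
- knob_top (a point): Centre of the top of the black ribbed regulator knob: round, 37 mm across at its foot, 35 mm at its top, 24 mm high, its axis square to the sloping face. z: out of the face, the way it is pulled. Pushed in, its top is 35 mm and its underside 11 mm above the face, over a 33 mm neck.
- regulator_pull (a joint): How far the knob is pulled out, m: 0 pushed in and locked, 0.007 fully out. Takes about 3 N either way and stays where left. Free to turn from 4 mm out. The lock has notches every 30 degrees (knob at 0, 0.52, 1.05, 1.57 rad); a released knob pushed in within about 8 degrees of one centres itself.
- regulator_knob (a joint): Turn of the regulator knob, rad, growing clockwise seen from in front of the face; starts near 0 (off, locked), ends at 1.75; turns lightly (0.03 N m). The needle turns 1.5 times as far and is on the heavy mark at 1.05.
- gauge_needle (a joint): Turn of the gauge's needle, rad, growing clockwise: 0 at off (pointing to the lower left), 1.57 on the heavy mark at the upper left of the dial (a bar 4.5 mm wide, 10 mm long; the other marks are thin). Follows the regulator knob.
- small_cartridge: Bystander: the smaller cartridge, 27 mm in diameter, 48 mm high over its stem, standing. Origin: centre of its underside.
- nipple: Bystander: a brass hexagon nipple standing on end, 36 mm over the hexagon, 37 mm high. Origin: centre of its underside.
- tee: Bystander: a brass tee lying flat, 56 mm long, 30 mm high. Origin: under the crossing.
- ball_valve: Bystander: a brass ball valve with a flat lever, 62 mm body, 49 mm high. Origin: under its body.
- carton_dark: Bystander: a dark carton 90 x 140 x 55 mm. Origin: centre of its underside.
- carton_white: Bystander: a white carton 75 x 95 x 50 mm. Origin: centre of its underside.
- caliper: Bystander: a steel caliper lying flat, 190 mm long, up to 10 mm high. Origin: under its slide.

How it is judged:
By the outcome, as a careful person would: the job done as asked, in the order asked, and still so for the second after the job is handed in, with the robot touching nothing.
It also fails if it takes over 64 s, if anything falls off the work surface, if the arm or the gripper's body presses on something with over 40 N, if the wrist force passes 120 N, or if a joint passes its speed limit or range.

## Working session

There is one attempt and no reset: what is moved stays moved. The work goes in short steps, Python scripts to look and compute and a tool call to move; the robot and the scene stay as the last step left them, time stands still between calls to the robot, and variables do not carry over. Pictures are saved under pics/ and viewed, at most 10 in all, crops included, and the job is handed in when it is done.

Besides the shell and the picture viewer there is one more tool, called after "Request:" as a command line: name --argument value ..., lists and objects as JSON in quotes. step_arm: Moves the arm, as the interface text tells. Its arguments: {"type":"object","properties":{"commands":{"type":"string"},"newtons":{"type":"number"}},"required":["commands"]}

```bash
mkdir -p pics; ls
cat > h.py <<'E'
from rig import *
import numpy as np, cv2
from scipy.spatial.transform import Rotation as R
E
python3 - <<'E'
from h import *
s=sense(); print({k:np.round(v,3) for k,v in s.items()})
for c in("scene","top"):
    im=capture(c); cv2.imwrite(f"pics/{c}0.png",im[:,:,::-1])
    m=camera_model(c); print(c,m)
    for l in["cartridge","nest","nest_rim","key_plate_face","knob_top","tester","small_cartridge"]:
        print(l,[(np.round(d['xy']),round(d['score'],2)) for d in spot_point(c,l)[:2]],[(np.round(d['rect']),round(d['score'],2)) for d in search_frame(c,l)[:2]])
E
```

```text
pics
{'time_s': np.float64(0.0), 'joints': array([ 0.974,  0.313,  1.498, -0.   ,  1.331, -0.223]), 'dq': array([-0.002,  0.002, -0.001, -0.   , -0.001, -0.001]), 'tau': array([ 1.0000e-03, -4.1228e+01, -2.5973e+01, -0.0000e+00,  4.0000e-03,
       -0.0000e+00]), 'eef_pos': array([191.601, 488.549, 247.734]), 'ee_rot': array([-0.   ,  0.186,  0.983, -0.001]), 'force': array([-0.423, -0.044,  0.346]), 'wrist_torque': array([-0.033, -0.007,  0.006]), 'grip_force': np.float64(0.0), 'grip_width': np.float64(0.999)}
scene {'mtx': array([[412.78860863,   0.        , 278.15593843],
       [  0.        , 412.78860863, 212.30081214],
       [  0.        ,   0.        ,   1.        ]]), 'eye': array([1258.27150806,  250.29719398,  680.99559071]), 'rotation': array([-0.25291933,  0.52779303,  0.72830912, -0.3564157 ])}
cartridge [(array([366., 229.]), 0.56), (array([437., 274.]), 0.52)] [(array([368., 223.,  17.,  26.]), 0.57)]
nest [(array([311., 245.]), 0.62)] [(array([308., 243.,  28.,  16.]), 0.67), (array([140., 218.,  38.,  22.]), 0.55)]
nest_rim [(array([307., 247.]), 0.73), (array([310.
[... 846 characters left out ...]
238., 196.]), 0.79), (array([253., 266.]), 0.69)] [(array([241., 195.,  19.,  20.]), 0.54), (array([298., 267.,  11.,   6.]), 0.35)]
nest_rim [(array([242., 194.]), 0.88)] [(array([239., 196.,  17.,  22.]), 0.68)]
key_plate_face [(array([239., 196.]), 0.66)] [(array([401., 277.,  57.,  41.]), 0.71)]
knob_top [(array([411., 282.]), 0.73), (array([302., 203.]), 0.43)] [(array([301., 204.,  13.,  14.]), 0.58), (array([298., 268.,  13.,  12.]), 0.18)]
tester [(array([269., 187.]), 0.83)] [(array([267., 180., 128.,  93.]), 0.96), (array([393., 215.,  34.,  18.]), 0.45)]
small_cartridge [(array([298., 264.]), 0.51)] [(array([300., 268.,  12.,   9.]), 0.55), (array([241., 194.,  17.,  18.]), 0.38)]
```

```bash
python3 -c "
import cv2,numpy as np
a=cv2.imread('pics/scene0.png');b=cv2.imread('pics/top0.png')
cv2.imwrite('pics/both.png',cv2.resize(np.vstack([a,b]),(800,1200))[:600]);cv2.imwrite('pics/both2.png',cv2.resize(b,(800,600)))"
```

```text
(no output)
```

View pics/both.png

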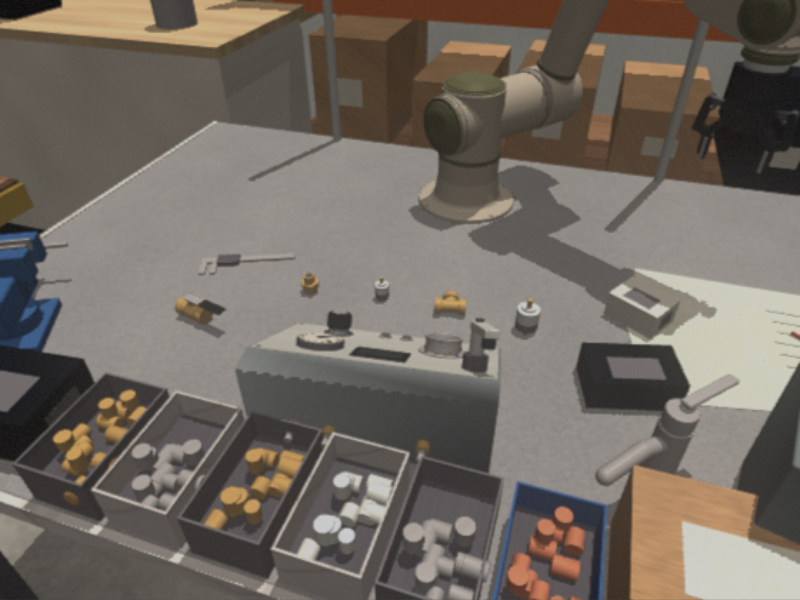

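View pics/both2.png

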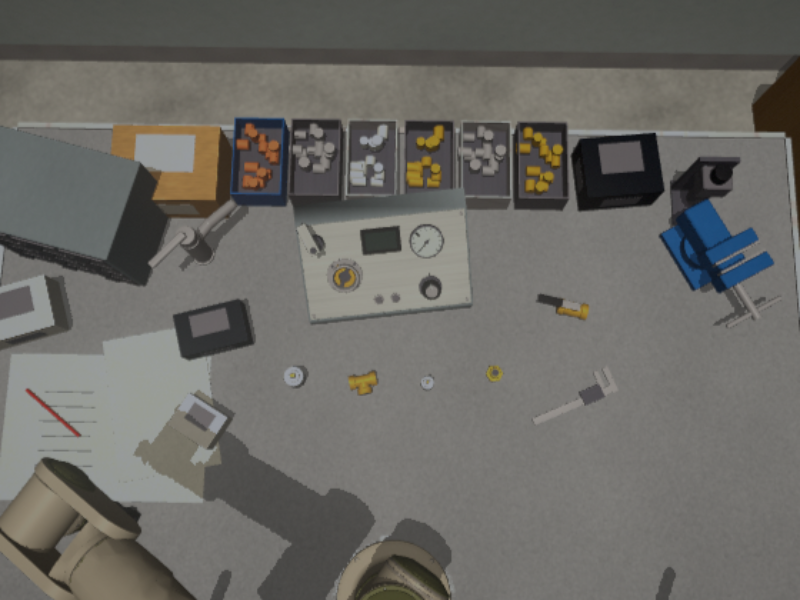

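The scene shows the tester centre, with the cartridge left of the tee. In the top view the cartridge is at about (205,264) px, the nest (241,194), the knob (301,201). Next I'll zoom in on the tester.

```bash
cat >> h.py <<'E'
def rot(c):
    q=camera_model(c)['rotation']; return R.from_quat([q[1],q[2],q[3],q[0]]).as_matrix()
def ray(c,px):
    m=camera_model(c); d=np.linalg.inv(m['mtx'])@[px[0],px[1],1]; return m['eye'],rot(c)@d
def atz(c,px,z):
    e,d=ray(c,px); return e+d*(z-e[2])/d[2]
def proj(c,P):
    m=camera_model(c); p=m['mtx']@(rot(c).T@(np.asarray(P)-m['eye'])); return p[:2]/p[2]
def two(p,q):
    e1,d1=ray("top",p);e2,d2=ray("scene",q)
    t=np.linalg.lstsq(np.c_[d1,-d2],e2-e1,rcond=None)[0]; a=e1+d1*t[0];b=e2+d2*t[1]; return (a+b)/2,np.linalg.norm(a-b)
E
python3 - <<'E'
from h import *
b=cv2.imread('pics/top0.png');a=cv2.imread('pics/scene0.png')
print(proj("top",[0,0,0]),proj("scene",[0,0,0]))
c1=cv2.resize(b[130:230,200:340],None,fx=4,fy=4,interpolation=cv2.INTER_CUBIC)
n=cv2.resize(b[180:210,225:255],(200,200),interpolation=cv2.INTER_CUBIC)
m=cv2.resize(a[228:253,293:328],(240,171),interpolation=cv2.INTER_CUBIC)
o=np.zeros((600,800,3),np.uint8);o[:400,:560]=c1;o[:200,560:760]=n;o[200:371,560:]=m
o[400:600,0:200]=cv2.resize(b[254:274,195:215],(200,200),interpolation=cv2.INTER_CUBIC)
o[400:600,200:400]=cv2.resize(a[205:245,350:390],(200,200),interpolation=cv2.INTER_CUBIC)
o[400:600,400:600]=cv2.resize(b[190:215,290:315],(200,200),interpolation=cv2.INTER_CUBIC)
o[400:600,600:800]=cv2.resize(a[210:235,225:250],(200,200),interpolation=cv2.INTER_CUBIC)
cv2.imwrite('pics/z.png',o)
E
```

```text
[274.6338317  418.72554824] [325.8117769  138.97770328]
```

View pics/z.png

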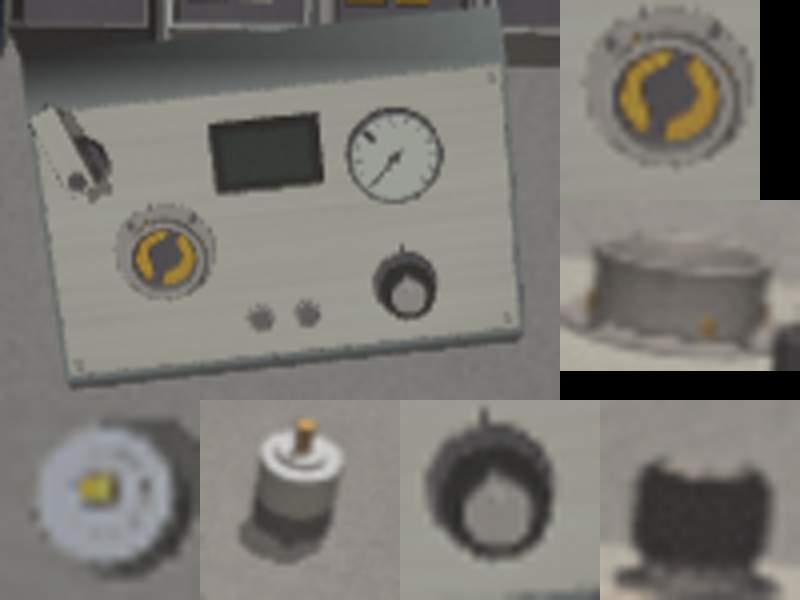

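Crop shows the key-plate slot line running lower-left to upper-right, gauge needle off, clamp at upper left of the nest. Now I'll compute positions.

Run:
```python
from h import *
from scipy.optimize import least_squares
obs=[((-100,170,45),(217.6,225.2)),((-100,-170,45),(330.2,213.5)),((75,-170,146),(325.5,147.2)),]
def P(p,l): 
    c,s=np.cos(p[2]),np.sin(p[2]); return np.array([p[0]+c*l[0]-s*l[1],p[1]+s*l[0]+c*l[1],l[2]])
r=least_squares(lambda p:np.concatenate([proj("top",P(p,l))-o for l,o in obs]),[600,0,0])
p=r.x; print("tester",p,r.fun.round(2))
F=R.from_euler('ZY',[p[2],-np.pi/6]).as_matrix()   # cols: upslope, left, normal
print(F.round(3)); f0=P(p,(-100,0,45))
def onface(px,h):
    e,d=ray("top",px); n=F[:,2]; t=(n@(f0+n*h-e))/(n@d); return e+d*t
k=onface((241.5,194.0),11.5); nest=k-F[:,2]*6
kt=onface((302.0,203.6),35)
print("nest",nest,"rim",nest+21*F[:,2],"knobtop",kt)
for n,q in(("key",k),("rim",nest+21*F[:,2]),("knob",kt)): print(n,proj("top",q),proj("scene",q))
c=atz("top",(205.0,263.3),50);print("cart",c, proj("scene",[c[0],c[1],50]),proj("scene",[c[0],c[1],0]))
np.savez("geo.npz",F=F,nest=nest,kt=kt,cart=c)
im=cv2.imread("pics/top0.png")
g=np.arange(-25,25.01,.25)
pts=np.array([[proj("top",k+F[:,0]*x+F[:,1]*y) for y in g[::-1]] for x in g[::-1]],np.float32)
w=cv2.remap(im,pts[...,0],pts[...,1],cv2.INTER_CUBIC)
br=np.clip(w[...,2].astype(float)-w[...,0],0,None)
X,Y=np.meshgrid(g[::-1],g[::-1],indexing='ij')
cx=(br*X).sum()/br.sum(),(br*Y).sum()/br.sum();print("brass centroid",cx)
best=[]
for a in range(-60,61,2):
    t=np.radians(a);u=(X-cx[0])*np.cos(t)+(Y-cx[1])*np.sin(t);v=-(X-cx[0])*np.sin(t)+(Y-cx[1])*np.cos(t)
    s=[br[(sg*u>11.5)&(sg*u<17)&(abs(v)<4)].mean() for sg in(1,-1)]; best.append((round(sum(s)),a,[round(x) for x in s]))
print(sorted(best)[:6])
cv2.imwrite("pics/w.png",cv2.resize(w,(400,400)))
```

```text
tester [6.64581689e+02 2.48904990e+01 1.22337237e-01] [-1.67  0.71  0.71  0.28  0.93 -1.04]
[[ 0.86  -0.122 -0.496]
 [ 0.106  0.993 -0.061]
 [ 0.5    0.     0.866]]
nest [631.35729985 104.94252538  95.68723077] rim [620.9357755  103.66118615 113.87376425] knobtop [602.84218709 -68.70170321 101.17656141]
key [241.5 194. ] [309.01341623 239.92646619]
rim [241.40171356 195.47398644] [309.75209998 232.9280844 ]
knob [302.  203.6] [237.26788195 216.69553314]
cart [433.49205115 208.19651251  50.        ] [369.57429174 213.40558108] [367.02710967 228.89033468]Traceback (most recent call last):
  File "<stdin>", line 20, in <module>
  File "h.py", line 11, in proj
    m=camera_model(c); p=m['mtx']@(rot(c).T@(np.asarray(P)-m['eye'])); return p[:2]/p[2]
                                   ~~~^^^
  File "h.py", line 5, in rot
    q=camera_model(c)['rotation']; return R.from_quat([q[1],q[2],q[3],q[0]]).as_matrix()
      ~~~~~~~~~~~~^^^
ValueError: time passes only in moves, steps and waits
```

```bash
cat >> h.py <<'E'
import functools
_cm=camera_model
camera_model=functools.lru_cache(None)(_cm)
rot=functools.lru_cache(None)(rot)
def cur():
    s=sense(); q=s['ee_rot']; return s['eef_pos'],R.from_quat([q[1],q[2],q[3],q[0]]).as_matrix()
def cmd(pos,Rm,s=None):
    p,C=cur() if s is None else s
    return (C.T@(np.asarray(pos)-p)/10).round(2),R.from_matrix(C.T@Rm).as_rotvec().round(3)
def tool(zdir,c):   # tool z along zdir, closing line y heading c (vector)
    z=np.array(zdir,float);z/=np.linalg.norm(z);y=np.array(c,float);y-=z*(z@y);y/=np.linalg.norm(y);return np.c_[np.cross(y,z),y,z]
E
python3 - <<'E'
from h import *
D=tool([0,0,-1],[1,0,0])
print(cmd([433,208,150],D))
F,nest=[np.load("geo.npz")[k] for k in("F","nest")]
k=nest+F[:,2]*6
im=cv2.imread("pics/top0.png")
g=np.arange(-25,25.01,.5)
pts=np.array([[proj("top",k+F[:,0]*x+F[:,1]*y) for y in g[::-1]] for x in g[::-1]],np.float32)
w=cv2.remap(im,pts[...,0],pts[...,1],cv2.INTER_CUBIC)
br=np.clip(w[...,2].astype(float)-w[...,0]-25,0,None)
X,Y=np.meshgrid(g[::-1],g[::-1],indexing='ij'); br[np.hypot(X,Y)>20]=0
cx=(br*X).sum()/br.sum(),(br*Y).sum()/br.sum();print("brass centroid",cx)
best=[]
for a in range(-60,61,2):
    t=np.radians(a);u=(X-cx[0])*np.cos(t)+(Y-cx[1])*np.sin(t);v=-(X-cx[0])*np.sin(t)+(Y-cx[1])*np.cos(t)
    s=[br[(sg*u>11.5)&(sg*u<17)&(abs(v)<4)].mean() for sg in(1,-1)]; best.append((round(sum(s)),a,[round(x) for x in s]))
print(sorted(best)[:6])
m=br*0+br; th=np.arctan2(Y-cx[1],X-cx[0]); print("axis", np.degrees(np.angle((m*np.exp(2j*th)).sum())/2)+90)
cv2.imwrite("pics/w.png",cv2.resize(w,(400,400)))
E
```

```text
(array([-32.71, -17.33,   9.83]), array([ 0.   , -0.   ,  1.197]))
brass centroid (np.float64(-0.8299488438007674), np.float64(-0.5069187607295519))
[(40, -32, [31, 8]), (40, -30, [28, 13]), (41, -34, [36, 5]), (41, -28, [24, 17]), (42, -26, [19, 23]), (43, -24, [16, 27])]
axis 156.6158455564106
```

View pics/w.png

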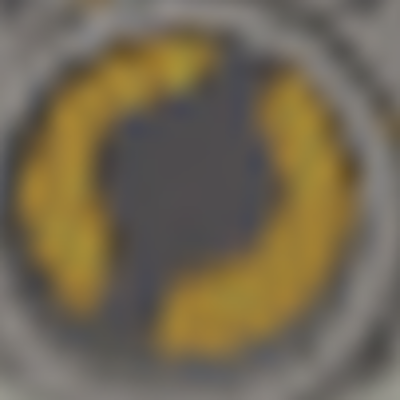

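The rectified view shows slots at about −26° from nest x, passing through (243,75) and (125,320). Moving to above the cartridge.

Request:
step_arm --commands "1 -32.7 -17.3 9.8 0 0 1.197;1 -32.7 -17.3 9.8 0 0 1.197;1 -32.7 -17.3 9.8 0 0 1.197;1 -32.7 -17.3 9.8 0 0 1.197;1 -32.7 -17.3 9.8 0 0 1.197;1 -32.7 -17.3 9.8 0 0 1.197;1 -32.7 -17.3 9.8 0 0 1.197;1 -32.7 -17.3 9.8 0 0 1.197;1 -32.7 -17.3 9.8 0 0 1.197;1 -32.7 -17.3 9.8 0 0 1.197;1 -32.7 -17.3 9.8 0 0 1.197;1 -32.7 -17.3 9.8 0 0 1.197;1 -32.7 -17.3 9.8 0 0 1.197"

```text
time_s: 2.58
eef_pos: [432.4, 209.2, 150.6]
ee_rot: [0.0, 0.706, 0.708, 0.0]
force: [0.0, 0.4, 0.3]
grip_width: 1.0
grip_force: 0.0
```

Run:
```python
from h import *
a=capture("scene");b=capture("top")
cv2.imwrite("pics/s1.png",a[:,:,::-1]);cv2.imwrite("pics/t1.png",b[:,:,::-1])
p,C=cur();print(p,C.round(3),sense()['joints'])
for dy in(-55,55): 
  q=p+C[:,2]*4+C[:,1]*dy; print(proj("scene",q),proj("top",q))
x,y=proj("scene",p).astype(int);u,v=proj("top",p).astype(int)
A=cv2.resize(a[y-50:y+50,x-50:x+50],(400,400));B=cv2.resize(b[v-50:v+50,u-50:u+50],(400,400))
A=A.copy();B=B.copy()
for dy in(-57,57):
  for dz in (0,):
    q=p+C[:,2]*4+C[:,1]*dy
    for I,c,o in((A,"scene",(x-50,y-50)),(B,"top",(u-50,v-50))):
        t=((proj(c,q)-o)*4).astype(int); cv2.circle(I,tuple(map(int,t)),3,(255,0,0),1)
cv2.imwrite("pics/c1.png",np.hstack([A,B])[:,:,::-1])
```

```text
[432.38847082 209.32340292 150.72352619] [[-0.003  1.     0.001]
 [ 1.     0.003  0.   ]
 [ 0.     0.001 -1.   ]] [2.06284206e-01 3.21091446e-01 1.76171168e+00 1.05058676e-04
 1.05812114e+00 2.02893390e-01]
[378.62208284 168.33740862] [198.69608388 280.07942987]
[372.15543963 193.62075704] [200.30323647 239.7026183 ]
```

View pics/c1.png

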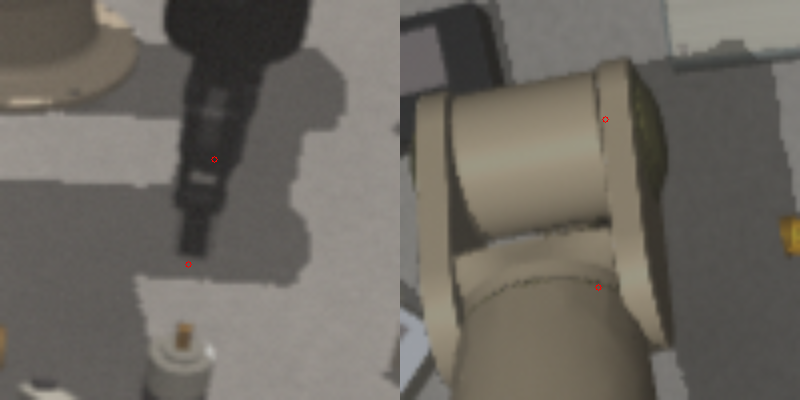

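Scene crop shows the front finger within ~1.5 px of its prediction, cartridge below it. Descend and grasp.

Request:
step_arm --commands "1 -0.15 0.4 6 0 0 0;1 -0.15 0.4 11.15 0 0 0;1 -0.15 0.4 11.15 0 0 0;1 -0.15 0.4 11.15 0 0 0;0.3 -0.15 0.4 11.15 0 0 0;0.3 -0.15 0.4 11.15 0 0 0;0.3 -0.15 0.4 11.15 0 0 0;0.3 -0.15 0.4 11.15 0 0 0;0.3 -0.15 0.4 11.15 0 0 0;0.3 -0.15 0.4 11.15 0 0 0;0.3 -0.15 0.4 11.15 0 0 0" --newtons 30

```text
time_s: 3.6
eef_pos: [437.8, 207.2, 40.7]
ee_rot: [0.001, 0.707, 0.707, 0.001]
force: [-2.0, 0.1, 8.5]
grip_width: 0.456
grip_force: 29.2
```

Request:
step_arm --commands "0.3 0 0 -4 0 0 0;0.3 0 0 -8 0 0 0;0.3 0 0 -12 -0.12 0 0;0.3 0 0 -16 -0.24 0 0;0.3 0 0 -20 -0.36 0 0;0.3 0 0 -22 -0.48 0 0;0.3 0 0 -22 -0.6 0 0;0.3 0 0 -22 -0.72 0 0;0.3 0 0 -22 -0.84 0 0;0.3 0 0 -22 -0.96 0 0;0.3 0 0 -22 -1.08 0 0;0.3 0 0 -22 -1.2 0 0;0.3 0 0 -22 -1.2 0 0;0.3 0 0 -22 -1.2 0 0"

```text
time_s: 4.77
eef_pos: [430.5, 185.4, 317.0]
ee_rot: [0.353, 0.603, 0.611, 0.373]
force: [0.2, -1.1, 0.5]
grip_width: 0.456
grip_force: 31.1
```

Run:
```python
from h import *
a=capture("scene");cv2.imwrite("pics/s2.png",a[:,:,::-1])
p,C=cur();s=sense();print(p,C.round(3),s['joints'].round(2),s['grip_width'],s['force'])
b=p+C[:,2]*39
# rectify underside plane
g=np.arange(-30,30.01,.5)
pts=np.array([[proj("scene",b+C[:,0]*x+C[:,1]*y) for x in g] for y in g[::-1]],np.float32)
w=cv2.remap(a,pts[...,0],pts[...,1],cv2.INTER_CUBIC)
x,y=proj("scene",b).astype(int)
A=cv2.resize(a[y-40:y+40,x-40:x+40],(400,400),interpolation=cv2.INTER_CUBIC)
cv2.imwrite("pics/c2.png",cv2.convertScaleAbs(np.hstack([A,cv2.resize(w,(400,400))])[:,:,::-1],alpha=1.8))
```

```text
[430.30394362 183.95825459 319.29617208] [[-0.026  0.468  0.883]
 [ 1.    -0.     0.03 ]
 [ 0.014  0.884 -0.468]] [ 0.25 -0.2   2.2  -1.23  0.21  1.34] 0.4595892743994789 [ 1.13647825 -0.16341742  1.2804014 ]
```

View pics/c2.png

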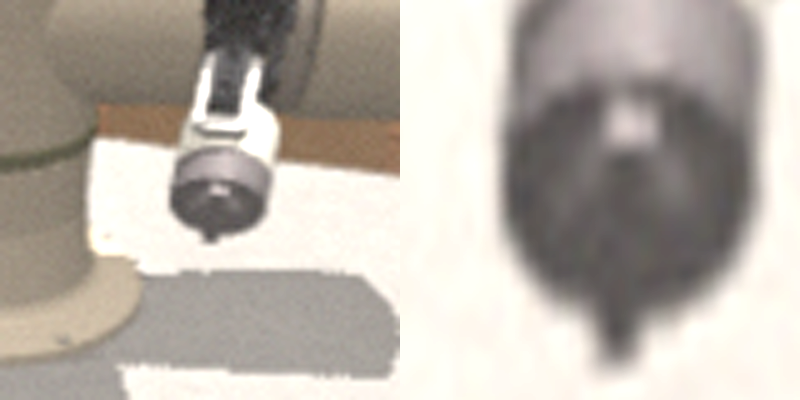

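The underside shows the foot bar vertical in the rectified view, from (632,115) to (618,350), i.e. about 3° off the closing line. I'll work out the pre-insertion pose.

```bash
cat >> h.py <<'E'
G=np.load("geo.npz")
F=G["F"]; NEST=G["nest"]-F[:,0]*.5-F[:,1]*.3
def nestpose(zc,c,off=1.7,g=40.5,dx=0,dy=0):
    c=np.radians(c); T=tool(-F[:,2],F[:,0]*np.cos(c)+F[:,1]*np.sin(c))
    return NEST+F[:,0]*dx+F[:,1]*dy+F[:,2]*(zc+g)-T[:,0]*off,T
E
python3 - <<'E'
from h import *
print(nestpose(35,-38)); print(cmd(*nestpose(35,-38)))
E
```

```text
(array([592.76011941,  98.54498974, 160.2988365 ]), array([[ 0.4330308 ,  0.75246747,  0.49626306],
       [ 0.84718626, -0.5277807 ,  0.06101615],
       [ 0.30783074,  0.39400538, -0.8660254 ]]))
(array([-9.18, -6.44, 21.54]), array([ 0.557, -0.127,  0.567]))
```

Run:
```python
from h import *
print(cmd(*nestpose(110,-38)))
```

```text
(array([-9.45, -2.44, 15.2 ]), array([ 0.557, -0.127,  0.567]))
```

Request:
step_arm --commands "0.3 -9.4 -2.4 15.2 0.557 -0.127 0.567;0.3 -9.4 -2.4 15.2 0.557 -0.127 0.567;0.3 -9.4 -2.4 15.2 0.557 -0.127 0.567;0.3 -9.4 -2.4 15.2 0.557 -0.127 0.567;0.3 -9.4 -2.4 15.2 0.557 -0.127 0.567;0.3 -9.4 -2.4 15.2 0.557 -0.127 0.567;0.3 -9.4 -2.4 15.2 0.557 -0.127 0.567;0.3 -9.4 -2.4 15.2 0.557 -0.127 0.567"

```text
time_s: 5.48
eef_pos: [557.0, 94.0, 219.4]
ee_rot: [0.16, 0.799, 0.515, 0.266]
force: [0.1, -1.0, -1.2]
grip_width: 0.451
grip_force: 31.1
```

Run:
```python
from h import *
print(cur(),sense()['grip_width'])
print(cmd(*nestpose(110,-38)));print(cmd(*nestpose(35,-38)))
```

```text
(array([556.98060224,  93.97723478, 219.36025476]), array([[ 0.32778498,  0.73839572,  0.58934605],
       [ 0.9083069 , -0.41789939,  0.01840305],
       [ 0.25987609,  0.52927484, -0.80767107]])) 0.45096360025405313
(array([ 0.11,  0.21, -0.56]), array([ 0.117, -0.015,  0.13 ]))
(array([ 0.05, -0.67,  6.89]), array([ 0.117, -0.015,  0.13 ]))
```

Request:
step_arm --commands "0.3 0.05 -0.67 6.9 0.117 -0.015 0.13;0.3 0.05 -0.67 6.9 0.117 -0.015 0.13;0.3 0.05 -0.67 6.9 0.117 -0.015 0.13;0.3 0.05 -0.67 6.9 0.117 -0.015 0.13;0.3 0.05 -0.67 6.9 0.117 -0.015 0.13"

```text
time_s: 5.9
eef_pos: [591.7, 99.6, 162.9]
ee_rot: [0.102, 0.839, 0.477, 0.241]
force: [-0.0, 0.6, -2.0]
grip_width: 0.453
grip_force: 31.0
```

Run:
```python
from h import *
a=capture("scene");b=capture("top")
print(cur(),sense()['joints'].round(2))
print(cmd(*nestpose(35,-38)))
q=NEST+F[:,2]*28
x,y=proj("scene",q).astype(int);u,v=proj("top",q).astype(int)
A=cv2.resize(a[y-30:y+30,x-30:x+30],(400,400),interpolation=cv2.INTER_CUBIC);B=cv2.resize(b[v-30:v+30,u-30:u+30],(400,400),interpolation=cv2.INTER_CUBIC)
A=A.copy();B=B.copy()
for zz,col in((21,(255,0,0)),(35,(0,255,0))):
  for rr in ((28.5,21.3) if zz==21 else (20,)):
    for t in np.arange(0,6.28,.2):
      q=NEST+F[:,2]*(zz+(6 if zz==35 else 0))+rr*(F[:,0]*np.cos(t)+F[:,1]*np.sin(t))
      for I,c,o in((A,"scene",(x-30,y-30)),(B,"top",(u-30,v-30))):
        w=(proj(c,q)-o+.5)*400/60; cv2.circle(I,(int(w[0]),int(w[1])),1,col,-1)
cv2.imwrite("pics/c3.png",np.hstack([A,B])[:,:,::-1])
```

```text
(array([591.68797877,  99.67532858, 163.62529744]), array([[ 0.42843413,  0.75085214,  0.50265819],
       [ 0.85000982, -0.5236033 ,  0.05764443],
       [ 0.30647593,  0.40256756, -0.86256122]])) [-0.06  0.35  1.78  0.19  0.49  0.33]
(array([-0.15,  0.01,  0.33]), array([ 0.008, -0.001,  0.005]))
```

View pics/c3.png

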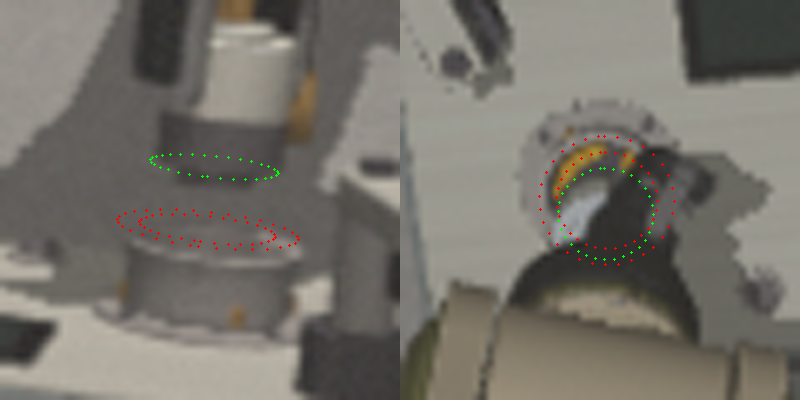

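Pictures: in the scene view the actual rim sits ~2.7 px lower than predicted (rim centre ≈(214,247) in the crop), so the nest is about 5 mm lower; lateral alignment is good. Descend in stages.

```bash
sed -i 's/^F=G\["F"\].*/F=G["F"]; NEST=G["nest"]-F[:,0]*1.7+F[:,1]*.1-F[:,2]*4.5/' h.py
python3 - <<'E'
from h import *
for z in (25,16,10): print(z,cmd(*nestpose(z,-38)))
E
```

```text
25 (array([-0.2 , -0.13,  1.78]), array([ 0.008, -0.001,  0.005]))
16 (array([-0.2 , -0.13,  2.68]), array([ 0.008, -0.001,  0.005]))
10 (array([-0.2 , -0.14,  3.28]), array([ 0.008, -0.001,  0.005]))
```

Request:
step_arm --commands "0.3 -0.2 -0.13 0.9 0.008 0 0.005;0.3 -0.2 -0.13 1.8 0.008 0 0.005;0.3 -0.2 -0.13 1.8 0.008 0 0.005;0.3 -0.2 -0.13 2.1 0.008 0 0.005;0.3 -0.2 -0.13 2.4 0.008 0 0.005;0.3 -0.2 -0.13 2.7 0.008 0 0.005;0.3 -0.2 -0.13 2.7 0.008 0 0.005"

```text
time_s: 6.58
eef_pos: [604.1, 99.9, 137.5]
ee_rot: [0.098, 0.841, 0.475, 0.239]
force: [1.7, 1.0, -0.2]
grip_width: 0.457
grip_force: 31.0
```

```bash
cat >> h.py <<'E'
def st():
    s=sense();p,C=cur();d=p-NEST; T=C
    o=p+T[:,2]*40.5+T[:,0]*1.7-NEST
    print("t",s['time_s'].round(2),"cart in nest",(F.T@o).round(1),"axis",(F.T@T[:,2]).round(3),"c",np.degrees(np.arctan2(*(F.T@T[:,1])[[1,0]])).round(1),"F(nest)",(F.T@s['force']).round(1),"M",(F.T@s['wrist_torque']).round(2),"w",round(float(s['grip_width']),3),"gf",round(float(s['grip_force'])),"j6",s['joints'][5].round(2))
E
python3 -c "
from h import *
st()"
```

```text
Traceback (most recent call last):
  File "h.py", line 34, in st
    print("t",s['time_s'].round(2),"cart in nest",(F.T@o).round(1),"axis",(F.T@T[:,2]).round(3),"c",np.degrees(np.arctan2(*(F.T@T[:,1])[[1,0]])).round(1),"F(nest)",(F.T@s['force']).round(1),"M",(F.T@s['wrist_torque']).round(2),"w",round(float(s['grip_width']),3),"gf",round(float(s['grip_force'])),"j6",s['joints'][5].round(2))
              ^^^^^^^^^^^^^^^^^
AttributeError: 'float' object has no attribute 'round'
```

```bash
sed -i "s/s\['time_s'\].round(2)/s['time_s']/" h.py; python3 -c "
from h import *
st();print(cmd(*nestpose(10,-38)))"
```

```text
t 6.5833 cart in nest [-0.3 -0.4 14. ] axis [-0.001  0.001 -1.   ] c -38.1 F(nest) [ 1.5  0.8 -1.1] M [ 0.21 -0.03  0.01] w 0.457 gf 31 j6 0.31
(array([ 0.05, -0.  ,  0.4 ]), array([-0.001, -0.   , -0.001]))
```

Request:
step_arm --commands "0.3 0 0 0.2 0 0 0;0.3 0 0 0.4 0 0 0;0.3 0 0 0.6 0 0 0;0.3 0 0 0.6 0 0 0"

```text
time_s: 6.92
eef_pos: [607.5, 100.6, 133.6]
ee_rot: [0.099, 0.841, 0.475, 0.24]
force: [-0.6, 4.3, 6.4]
grip_width: 0.456
grip_force: 31.7
```

```bash
python3 -c "
from h import *
st()"
```

```text
t 6.9167 cart in nest [ 0.8 -0.1  8.9] axis [ 0.002  0.001 -1.   ] c -38.0 F(nest) [3.2 4.4 5.6] M [ 0.62 -0.38  0.  ] w 0.456 gf 32 j6 0.31
```

Request:
step_arm --commands "0.3 0.07 0 0 0 0 0;0.3 0.14 0 0 0 0 0;0.3 0.14 0 0.1 0 0 0;0.3 0.14 0 0.2 0 0 0;0.3 0.14 0 0.2 0 0 0"

```text
time_s: 7.33
eef_pos: [608.5, 101.7, 132.5]
ee_rot: [0.099, 0.841, 0.476, 0.239]
force: [-10.1, 1.6, 16.2]
grip_width: 0.457
grip_force: 33.0
```

```bash
python3 -c "
from h import *
st()"
```

```text
t 7.3333 cart in nest [1.2 0.9 7.5] axis [ 0.     0.001 -1.   ] c -38.0 F(nest) [-0.5  2.9 19. ] M [0.2  0.25 0.02] w 0.457 gf 33 j6 0.31
```

Request:
step_arm --commands "0.3 0 0 -0.05 0 0 0;0.3 0 0 -0.05 0 0 -0.03;0.3 0 0 -0.05 0 0 -0.06;0.3 0 0 -0.05 0 0 -0.09;0.3 0 0 -0.05 0 0 -0.09"

```text
time_s: 7.75
eef_pos: [608.3, 101.7, 132.6]
ee_rot: [0.109, 0.818, 0.513, 0.235]
force: [-3.5, 1.6, 9.7]
grip_width: 0.457
grip_force: 32.1
```

```bash
python3 -c "
from h import *
st()"
```

```text
t 7.75 cart in nest [1.  0.9 7.6] axis [ 0.     0.001 -1.   ] c -32.8 F(nest) [ 2.  2. 10.] M [ 0.39 -0.16 -0.06] w 0.457 gf 32 j6 0.22
```

Request:
step_arm --commands "0.3 0 0 0.01 0 0 -0.03;0.3 0 0 0.01 0 0 -0.06;0.3 0 0 0.01 0 0 -0.09;0.3 0 0 0.01 0 0 -0.09"

```text
time_s: 8.08
eef_pos: [608.7, 101.7, 131.9]
ee_rot: [0.12, 0.794, 0.55, 0.23]
force: [5.8, 3.7, 0.2]
grip_width: 0.453
grip_force: 30.9
```

```bash
python3 -c "
from h import *
st()"
```

```text
t 8.0833 cart in nest [0.8 1.  6.7] axis [ 0.     0.001 -1.   ] c -27.7 F(nest) [ 5.5  2.9 -2.9] M [ 0.51 -0.83 -0.02] w 0.453 gf 31 j6 0.13
```

The normal force fell to about zero at c ≈ −28°: the foot has found the slots. Press it home.

Request:
step_arm --commands "0.3 0.05 0.03 0.15 0 0 0;0.3 0.05 0.03 0.3 0 0 0;0.3 0.05 0.03 0.4 0 0 0;0.3 0.05 0.03 0.45 0 0 0;0.3 0.05 0.03 0.45 0 0 0"

```text
time_s: 8.5
eef_pos: [611.3, 102.2, 128.4]
ee_rot: [0.12, 0.795, 0.549, 0.23]
force: [1.4, 2.8, 6.3]
grip_width: 0.457
grip_force: 31.7
```

```bash
python3 -c "
from h import *
st()"
```

```text
t 8.5 cart in nest [1.3 1.2 2.5] axis [ 0.     0.001 -1.   ] c -27.7 F(nest) [4.7 2.6 4.6] M [ 0.42 -0.71  0.  ] w 0.457 gf 32 j6 0.13
```

Request:
step_arm --commands "0.3 0.03 0.03 0.08 0 0 0;0.3 0.05 0.04 0.14 0 0 0;0.3 0.05 0.04 0.17 0 0 0;0.3 0.05 0.04 0.17 0 0 0"

```text
time_s: 8.83
eef_pos: [611.7, 102.5, 128.2]
ee_rot: [0.12, 0.795, 0.549, 0.229]
force: [-17.5, -2.1, 24.1]
grip_width: 0.46
grip_force: 34.0
```

```bash
python3 -c "
from h import *
st()"
```

```text
t 8.8333 cart in nest [1.6 1.5 2.1] axis [-0.001  0.001 -1.   ] c -27.7 F(nest) [-3.2  0.  29.7] M [ 0.12  0.75 -0.02] w 0.46 gf 34 j6 0.13
```

Request:
step_arm --commands "0.3 0 0 -0.1 0 0 0;0.62 0 0 -0.1 0 0 0;0.62 0 0 -0.1 0 0 0;0.62 0 0 -0.1 0 0 0;0.62 0 0 -0.5 0 0 0;0.62 0 0 -0.9 0 0 0;0.62 0 0 -0.9 0 0 0;0.3 0 0 -0.9 0 0 0;0.3 0 0 -0.9 0 0 0;0.3 0 0 -0.9 0 0 0;0.3 0 0 -0.9 0 0 0" --newtons 35

```text
time_s: 9.75
eef_pos: [607.4, 102.0, 134.7]
ee_rot: [0.119, 0.795, 0.549, 0.229]
force: [-4.1, -0.7, 5.9]
grip_width: 0.454
grip_force: 34.3
```

```bash
python3 -c "
from h import *
st()"
```

```text
t 9.75 cart in nest [1.  1.4 9.8] axis [-0.002  0.001 -1.   ] c -27.7 F(nest) [-0.6 -0.2  7.2] M [-0.05  0.49  0.04] w 0.454 gf 34 j6 0.14
```

Request:
step_arm --commands "0.3 0 0 0.05 0 0 0;0.3 0 0 0.1 0 0 0;0.3 0 0 0.1 0 0 0.03;0.3 0 0 0.1 0 0 -0.03;0.3 0 0 0.1 0 0 0;0.3 0 0 0.1 0 0 0"

```text
time_s: 10.25
eef_pos: [607.9, 102.1, 134.8]
ee_rot: [0.119, 0.795, 0.549, 0.229]
force: [-12.4, -2.1, 15.4]
grip_width: 0.45
grip_force: 35.4
```

```bash
python3 -c "
from h import *
st()"
```

```text
t 10.25 cart in nest [1.6 1.4 9.7] axis [-0.001  0.001 -1.   ] c -27.8 F(nest) [-3.1 -0.6 19.6] M [0.03 0.91 0.02] w 0.45 gf 35 j6 0.14
```

Request:
step_arm --commands "0.3 0 0 -0.1 0 0 0;0.62 0 0 -0.1 0 0 0;0.62 0 0 -0.1 0 0 0;0.62 0 0 -0.1 0 0 0;0.65 0 0 -1 0 0 0;0.65 0 0 -3 0 0 0;0.75 0 0 -6 0 0 0;0.75 0 0 -9 0 0 0;0.75 0 0 -9 0 0 0"

```text
time_s: 11.0
eef_pos: [563.2, 96.5, 216.9]
ee_rot: [0.121, 0.794, 0.549, 0.232]
force: [1.0, 0.4, 1.6]
grip_width: 0.749
grip_force: 0.0
```

```bash
cat >> h.py <<'E'
KT=G["kt"]-F[:,2]*2.3-F[:,0]*.6+F[:,1]*1
def knobpose(h,c,dx=0,dy=0):  # tcp h above face
    c=np.radians(c); T=tool(-F[:,2],F[:,0]*np.cos(c)+F[:,1]*np.sin(c)); return KT+F[:,2]*(h-35)+F[:,0]*dx+F[:,1]*dy,T
E
python3 - <<'E'
from h import *
st();print(cmd(*knobpose(95,25)))
N=NEST+F[:,0]*1.4+F[:,1]*1.4+F[:,2]*2.2
a=capture("scene");x,y=proj("scene",N+F[:,2]*25).astype(int)
A=cv2.resize(a[y-30:y+30,x-30:x+30],(600,600),interpolation=cv2.INTER_CUBIC).copy()
for z,r,col in((21,28.5,(255,0,0)),(46,20,(0,255,0)),(52,20,(0,0,255))):
    for t in np.arange(0,6.28,.15):
        w=(proj("scene",N+F[:,2]*z+r*(F[:,0]*np.cos(t)+F[:,1]*np.sin(t)))-(x-30,y-30)+.5)*10; cv2.circle(A,(int(w[0]),int(w[1])),1,col,-1)
cv2.imwrite("pics/c4.png",A[:,:,::-1])
E
```

```text
t 11.0 cart in nest [  3.9   1.3 103.3] axis [ 0.005 -0.    -1.   ] c -27.7 F(nest) [1.7 0.3 0.9] M [ 0.04  0.26 -0.02] w 0.749 gf 0 j6 0.16
(array([-16.81,   4.06,   5.19]), array([ 0.006,  0.   , -0.92 ]))
```

View pics/c4.png

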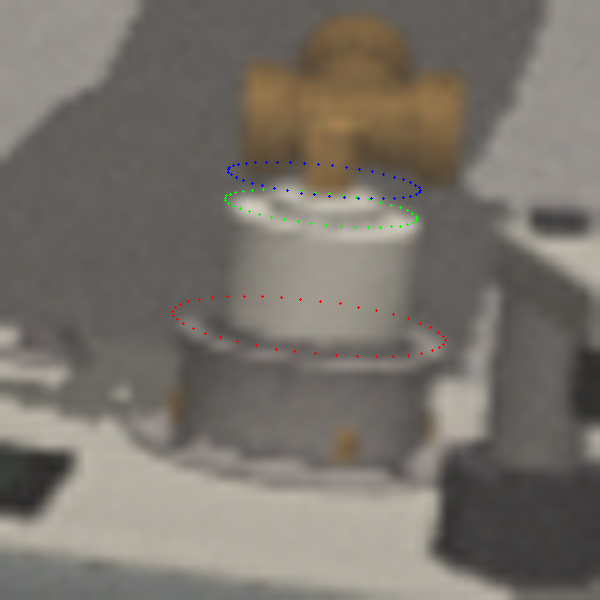

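The cartridge is seated: the upper edge of its cylinder sits about where z = 46 mm projects relative to the rim (green ellipse near (320,208), rim (310,327)). On to the knob.

Request:
step_arm --commands "0.75 -4 1 0 0 0 -0.12;0.75 -8 2 1 0 0 -0.24;0.75 -12 3 2.5 0 0 -0.36;0.75 -16.8 4.1 4 0 0 -0.48;0.75 -16.8 4.1 5.2 0 0 -0.6;0.75 -16.8 4.1 5.2 0 0 -0.72;0.75 -16.8 4.1 5.2 0 0 -0.84;0.75 -16.8 4.1 5.2 0 0 -0.92;0.75 -16.8 4.1 5.2 0 0 -0.92;0.75 -16.8 4.1 5.2 0 0 -0.92"

```text
time_s: 11.88
eef_pos: [573.3, -71.6, 144.2]
ee_rot: [0.208, 0.466, 0.847, 0.151]
force: [-0.7, 0.5, -0.3]
grip_width: 0.749
grip_force: 0.0
```

Run:
```python
from h import *
st();print(cmd(*knobpose(32,25)))
a=capture("scene");b=capture("top")
p,C=cur()
A=a[170:250,200:280];B=b[160:240,260:340]
A=cv2.resize(A,(400,400),interpolation=cv2.INTER_CUBIC).copy();B=cv2.resize(B,(400,400),interpolation=cv2.INTER_CUBIC).copy()
for t in np.arange(0,6.28,.2):
    q=KT+17.5*(F[:,0]*np.cos(t)+F[:,1]*np.sin(t))
    for I,c,o in((A,"scene",(200,170)),(B,"top",(260,160))):
        w=(proj(c,q)-o+.5)*5; cv2.circle(I,(int(w[0]),int(w[1])),1,(255,0,0),-1)
cv2.imwrite("pics/c5.png",np.hstack([A,B])[:,:,::-1])
```

```text
t 11.8833 cart in nest [ -43.4 -166.6   45.6] axis [-0.004  0.001 -1.   ] c 25.3 F(nest) [-0.7  0.5  0. ] M [ 0.01  0.29 -0.04] w 0.749 gf 0 j6 -1.4
(array([-0.15,  0.35,  5.74]), array([-0.003, -0.003,  0.005]))
```

View pics/c5.png

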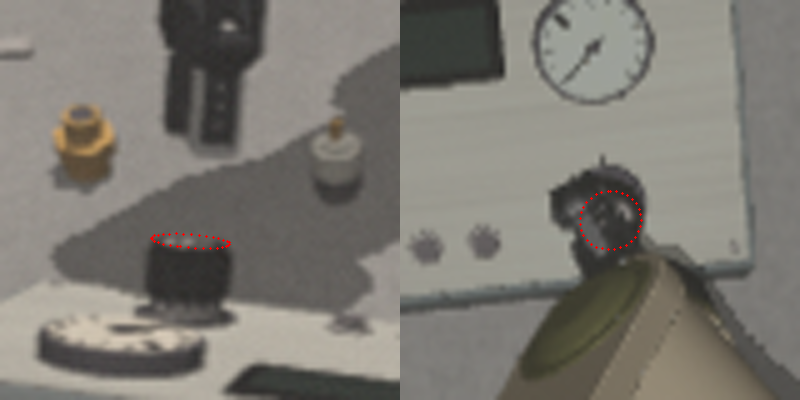

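Scene crop: knob top at (190,242) agrees with the prediction. Descend and grip.

Request:
step_arm --commands "0.75 -0.15 0.35 2 0 0 0;0.75 -0.15 0.35 4 0 0 0;0.75 -0.15 0.35 5 0 0 0;0.75 -0.15 0.35 5.7 0 0 0;0.75 -0.15 0.35 5.7 0 0 0;0.25 -0.15 0.35 5.7 0 0 0;0.25 -0.15 0.35 5.7 0 0 0;0.25 -0.15 0.35 5.7 0 0 0;0.25 -0.15 0.35 5.7 0 0 0;0.25 -0.15 0.35 5.7 0 0 0;0.25 -0.15 0.35 5.7 0 0 0" --newtons 40

```text
time_s: 12.9
eef_pos: [603.9, -68.0, 98.4]
ee_rot: [0.208, 0.468, 0.845, 0.151]
force: [-15.7, -6.5, 8.0]
grip_width: 0.4
grip_force: 38.5
```

```bash
cat >> h.py <<'E'
def sk():
    s=sense();p,C=cur()
    print("t",s['time_s'],"tcp vs knob (face)",(F.T@(p-KT)+[0,0,35]).round(1),"c",np.degrees(np.arctan2(*(F.T@C[:,1])[[1,0]])).round(1),"F",(F.T@s['force']).round(1),"M",(F.T@s['wrist_torque']).round(2),"w",round(float(s['grip_width']),3),"gf",round(float(s['grip_force'])),"j6",s['joints'][5].round(2))
E
python3 -c "
from h import *
sk()"
```

```text
t 12.9 tcp vs knob (face) [ 0.2 -0.5 34.3] c 25.0 F [-10.2  -4.5  15.2] M [-0.81  2.1   0.07] w 0.4 gf 39 j6 -1.43
```

Request:
step_arm --commands "0.25 0 -0.05 -0.2 0 0 0;0.25 0 -0.05 -0.4 0 0 0;0.25 0 -0.05 -0.55 0 0 0;0.25 0 -0.05 -0.7 0 0 0;0.25 0 -0.05 -0.85 0 0 0;0.25 0 -0.05 -0.85 0 0 0"

```text
time_s: 13.4
eef_pos: [600.1, -68.4, 104.7]
ee_rot: [0.208, 0.469, 0.845, 0.152]
force: [-1.8, -4.5, -5.6]
grip_width: 0.397
grip_force: 42.6
```

```bash
python3 -c "
from h import *
sk()"
```

```text
t 13.4 tcp vs knob (face) [ 0.1 -0.4 41.7] c 25.0 F [-4.8 -4.3 -3.7] M [-0.86  1.11  0.02] w 0.397 gf 43 j6 -1.42
```

Request:
step_arm --commands "0.25 0 0 0 0 0 0.06;0.25 0 0 0 0 0 0.12;0.25 0 0 0 0 0 0.18;0.25 0 0 0 0 0 0.25;0.25 0 0 0 0 0 0.25"

```text
time_s: 13.82
eef_pos: [600.0, -68.5, 104.6]
ee_rot: [0.187, 0.572, 0.779, 0.177]
force: [-2.1, -6.4, -5.7]
grip_width: 0.397
grip_force: 42.8
```

```bash
python3 -c "
from h import *
sk()"
```

```text
t 13.8167 tcp vs knob (face) [-0.1 -0.4 41.7] c 10.4 F [-5.3 -6.1 -3.5] M [-0.89  1.35  0.  ] w 0.397 gf 43 j6 -1.17
```

Request:
step_arm --commands "0.25 0 0 0 0 0 0.08;0.25 0 0 0 0 0 0.16;0.25 0 0 0 0 0 0.24;0.25 0 0 0 0 0 0.32;0.25 0 0 0 0 0 0.4;0.25 0 0 0 0 0 0.48;0.25 0 0 0 0 0 0.56;0.25 0 0 0 0 0 0.64;0.25 0 0 0 0 0 0.72;0.25 0 0 0 0 0 0.8;0.25 0 0 0 0 0 0.8;0.25 0 0 0 0 0 0.8"

```text
time_s: 14.82
eef_pos: [599.4, -68.3, 104.3]
ee_rot: [0.103, 0.829, 0.496, 0.235]
force: [-6.6, -5.6, -3.8]
grip_width: 0.398
grip_force: 43.1
```

```bash
python3 -c "
from h import *
sk()
b=capture('top');cv2.imwrite('pics/g.png',cv2.resize(b[150:190,278:318,::-1],(400,400),interpolation=cv2.INTER_CUBIC))"
```

```text
t 14.8167 tcp vs knob (face) [-0.8 -0.2 41.6] c -35.2 F [-8.2 -4.7  0.4] M [-0.92  1.74 -0.02] w 0.398 gf 43 j6 -0.37
```

View pics/g.png

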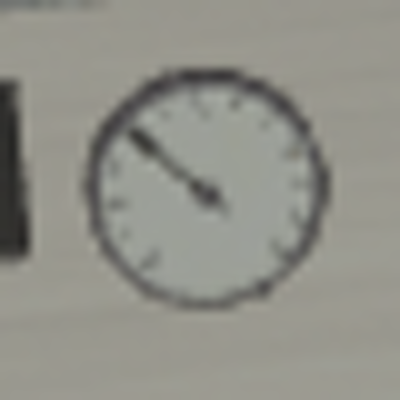

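The needle lies on the heavy mark at the upper left (about (140,140) in the crop). Push in to lock.

Request:
step_arm --commands "0.25 0 0 0.2 0 0 0;0.25 0 0 0.4 0 0 0;0.25 0 0 0.6 0 0 0;0.25 0 0 0.75 0 0 0;0.25 0 0 0.82 0 0 0;0.25 0 0 0.82 0 0 0"

```text
time_s: 15.37
eef_pos: [603.1, -67.9, 98.0]
ee_rot: [0.104, 0.829, 0.497, 0.235]
force: [-20.8, -7.1, 7.9]
grip_width: 0.396
grip_force: 45.0
```

```bash
python3 -c "
from h import *
sk()"
```

```text
t 15.3667 tcp vs knob (face) [-0.7 -0.2 34.3] c -35.2 F [-14.7  -4.5  17.6] M [-0.77  2.71 -0.01] w 0.396 gf 45 j6 -0.38
```

Request:
step_arm --commands "0.25 0 0.05 -0.08 0 0 0;0.25 0 0.05 -0.08 0 0 0;0.7 0 0.05 -0.08 0 0 0;0.7 0 0.05 -0.08 0 0 0;0.7 0 0.05 -0.08 0 0 0;0.7 0 0.05 -0.08 0 0 0;0.7 0 0.05 -2 0 0 0;0.7 0 0.05 -4.5 0 0 0;0 0 0.05 -4.5 0 0 0;0 0 0.05 -4.5 0 0 0;0 0 0.05 -4.5 0 0 0;0 0 0.05 -4.5 0 0 0;0 0 0.05 -4.5 0 0 0;0 0 0.05 -4.5 0 0 0;0 0 0.05 -4.5 0 0 0" --newtons 30

```text
time_s: 16.62
eef_pos: [582.7, -70.4, 136.6]
ee_rot: [0.104, 0.829, 0.496, 0.236]
force: [-0.2, -1.1, -0.8]
grip_width: -0.003
grip_force: 0.0
```

```bash
python3 -c "
from h import *
sk()"
```

```text
t 16.6167 tcp vs knob (face) [ 0.8 -0.2 78.1] c -35.2 F [-0.7 -1.1 -0.5] M [ 0.08  0.17 -0.  ] w -0.003 gf 0 j6 -0.34
```

Request:
step_arm --commands "0 0 0 1 0 0 0;0 0 0 1.7 0 0 0;0 0 0 2.1 0 0 0;0 0 0 2.3 0 0 0;0 0 0 2.4 0 0 0;0 0 0 2.4 0 0 0"

```text
time_s: 17.12
eef_pos: [594.6, -69.0, 116.0]
ee_rot: [0.104, 0.829, 0.496, 0.236]
force: [-0.0, 0.7, 0.9]
grip_width: -0.002
grip_force: 0.0
```

```bash
python3 -c "
from h import *
sk()"
```

```text
t 17.1167 tcp vs knob (face) [ 0.9 -0.3 54.2] c -35.2 F [0.5 0.7 0.7] M [-0.02  0.21 -0.01] w -0.002 gf 0 j6 -0.36
```

Request:
step_arm --commands "0 0 0 0.1 0 0 0;0 0 0 0.2 0 0 0;0 0 0 0.25 0 0 0;0 0 0 0.25 0 0 0"

```text
time_s: 17.45
eef_pos: [595.8, -68.9, 114.1]
ee_rot: [0.104, 0.829, 0.496, 0.236]
force: [-0.3, 0.3, -0.0]
grip_width: -0.001
grip_force: 0.0
```

```bash
python3 -c "
from h import *
sk()"
```

```text
t 17.45 tcp vs knob (face) [ 1.  -0.3 52. ] c -35.2 F [-0.2  0.4  0.1] M [-0.    0.25  0.02] w -0.001 gf 0 j6 -0.36
```

Request:
step_arm --commands "0 0 0 0.1 0 0 0;0 0 0 0.2 0 0 0;0 0 0 0.3 0 0 0;0 0 0 0.3 0 0 0"

```text
time_s: 17.78
eef_pos: [596.9, -68.9, 113.7]
ee_rot: [0.105, 0.828, 0.497, 0.236]
force: [-28.4, -2.1, 29.2]
grip_width: 0.003
grip_force: 19.5
```

```bash
python3 -c "
from h import *
sk()"
```

```text
t 17.7833 tcp vs knob (face) [ 1.8 -0.5 51.1] c -35.1 F [-10.1   1.3  39.5] M [ 0.27  1.88 -0.02] w 0.003 gf 19 j6 -0.37
```

Knob top met at about 35 mm above the face, so it is locked. Retreat, then use the stem's height to check that the cartridge is fully home.

Request:
step_arm --commands "0 0 0 -2 0 0 0;0 0 0 -5 0 0 0;0 0 0 -7 0 0 0;0 0 0 -7 0 0 0"

```text
time_s: 18.12
eef_pos: [562.8, -73.6, 175.8]
ee_rot: [0.106, 0.828, 0.496, 0.237]
force: [-0.1, 0.6, 0.4]
grip_width: 0.002
grip_force: 0.0
```

Run:
```python
from h import *
sk()
p,C=cur()
N=NEST+F[:,0]*1.4+F[:,1]*1.4
q=N+F[:,2]*((KT-N)@F[:,2]-35+98)
print(cmd(q,C))
b=capture("top");a=capture("scene");np.savez("last.npz",a=a,b=b)
for l in("cartridge","small_cartridge","knob_top"): print(l,[(np.round(d['rect']),round(d['score'],2)) for d in search_frame("scene",l)[:2]])
```

```text
t 18.1167 tcp vs knob (face) [  3.   -1.  122.1] c -35.1 F [0.2 0.6 0.3] M [0.02 0.21 0.02] w 0.002 gf 0 j6 -0.31
(array([16.09, -6.75,  2.38]), array([0., 0., 0.]))
cartridge [(array([311., 228.,  23.,  24.]), 0.65), (array([310., 242.,  26.,  12.]), 0.43)]
small_cartridge []
knob_top [(array([237., 225.,  19.,  14.]), 0.73)]
```

Request:
step_arm --commands "0 4 -1.7 0 0 0 0;0 8 -3.4 0 0 0 0;0 12 -5.1 0 0 0 0;0 16.1 -6.75 0 0 0 0;0 16.1 -6.75 0 0 0 0;0 16.1 -6.75 1.5 0 0 0;0 16.1 -6.75 2.4 0 0 0;0 16.1 -6.75 2.8 0 0 0;0 16.1 -6.75 2.8 0 0 0"

```text
time_s: 19.12
eef_pos: [587.8, 101.5, 165.0]
ee_rot: [0.103, 0.829, 0.496, 0.235]
force: [-0.1, -0.4, 0.0]
grip_width: -0.001
grip_force: 0.0
```

```bash
python3 -c "
from h import *
sk()"
```

```text
t 19.1167 tcp vs knob (face) [ 37.6 169.8  89.6] c -35.2 F [-0.1 -0.4  0.1] M [-0.04  0.23 -0.01] w -0.001 gf 0 j6 0.29
```

Request:
step_arm --commands "0 0 0 0.1 0 0 0;0 0 0 0.2 0 0 0;0 0 0 0.3 0 0 0;0 0 0 0.35 0 0 0"

```text
time_s: 19.45
eef_pos: [589.9, 101.8, 164.6]
ee_rot: [0.104, 0.829, 0.496, 0.236]
force: [-9.1, -2.1, 9.8]
grip_width: -0.003
grip_force: 6.2
```

```bash
python3 -c "
from h import *
sk()"
```

```text
t 19.45 tcp vs knob (face) [ 39.2 169.8  88.3] c -35.2 F [-3.2 -1.  13.1] M [-0.19  0.7   0.03] w -0.003 gf 6 j6 0.29
```

Contact at 88.3 mm, where fully home predicts 88.1. Retreat and hand in.

Request:
step_arm --commands "0 0 0 -3 0 0 0;0 0 0 -7 0 0 0;0 0 0 -10 0 0 0;0 0 0 -10 0 0 0;0 0 0 -10 0 0 0"

```text
time_s: 19.87
eef_pos: [540.4, 95.7, 252.3]
ee_rot: [0.105, 0.829, 0.496, 0.237]
force: [-0.3, 0.0, -0.1]
grip_width: 0.001
grip_force: 0.0
```

Run:
```python
from h import *
b=np.load("last.npz")["b"][150:190,278:318,::-1]; g=cv2.imread("pics/g.png"); b0=cv2.imread("pics/top0.png")[150:190,278:318]
f=lambda x:cv2.resize(x,(400,400),interpolation=cv2.INTER_CUBIC)[80:300,100:320].astype(float)
g=g[80:300,100:320].astype(float)
print("gauge diff now vs set",abs(f(b)-g).mean(),"start vs set",abs(f(b0)-g).mean())
sk(); print(finish_job())
```

```text
gauge diff now vs set 0.8923071625344353 start vs set 3.566831955922865
t 19.8667 tcp vs knob (face) [ 39.8 169.8 189.1] c -35.2 F [-0.3  0.1  0.1] M [ 0.03  0.27 -0.03] w 0.001 gf 0 j6 0.31
the job is handed in; nothing more can be done
None
```

The job is handed in at about 20 s, result not shown: the cartridge is home in the nest (stem height within about 0.2 mm of expected), the needle is on the heavy mark, the knob is pushed in and locked, and the arm is clear; the highest force I read was about 41 N, on the fingertips while checking the knob.

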